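# Fit a breaker in a push-to-open distribution box

## Task

Push the closed lid of the distribution box down until its catch lets go and the lid pops ajar, then swing it all the way open and leave it open. Set the loose three-pole breaker upright and square on the mounting rail, in the gap beside the row of breakers, then slide the end stop along the rail so that breaker and row are closed up with no gap. Leave the contactor, the tape roll and the screwdriver where they lie, and let go of everything.

Things in the scene. Friction and masses are not known exactly. Their poses are not given: they have to be found in the camera images.
- enclosure: Grey distribution box lying on its back, fixed on the bench, open side up under its lid: 220 (x) x 300 (y) x 105 mm high, walls and floor 5 mm. Origin: centre of its underside; z up, x towards the hinge side (away from the robot), y along the rail. Turned up to 0.25 rad. A plunger at x 52, y 125 mm and a catch in the middle of the -x wall are out of the way.
- place (a point): Where the breaker's origin belongs: box x 0, y 18, z 5 mm (on the box's floor), axes those of the box. A rail 35 mm wide (x), 7.5 mm high lies on the floor along y at x = 0. At +y stands a fixed row of five white breakers from box y 45 to 135 mm: body 85 mm (x) up to z 51 mm, nose 45 mm (x) up to z 79 mm. The gap beside it reaches to the end stop.
- lid (a joint): Lid angle, rad: 0 shut, positive opens upward, stop 2.2. Light grey panel 203 x 286 x 5 mm, 0.3 kg, flush with the rim, held by a catch. Pressed 6 mm down at its free edge (to a stop at -0.03; about 5 N) and let go, it pops up to about 0.28 and rests there. Lift it on (about 1 N); let go too soon it falls back to ajar; beyond about 1.4 a sprung hinge carries it to 2.2, where it stays.
- lid_hinge (a point): Point on the hinge axis, middle of the lid, fixed at box x 102, y 0, z 100 mm. Axes of the lid: y along the hinge, x from the free edge to the hinge.
- lid_fin (a point): Grip point on the lid's pull fin, 10 mm under its top: fin 12 mm thick (y), 40 mm long (x), standing 34 mm out of the lid. Lid shut: 165 mm from the hinge towards the free edge (-x), 29 mm above the hinge. Pinched across its 12 mm, along the hinge's direction, it turns between the fingers as the lid swings, so the gripper can keep pointing down to about 1.45 rad.
- lid_press (a point): Round grey mark 24 mm wide on the lid's upper face, a good place to press: 183 mm from the hinge, 50 mm to the -y side of the fin; on the surface, 5 mm above the hinge when shut.
- breaker: Loose white three-pole breaker, upright beside the box, 0.2 to 0.4 kg. Origin: centre of underside. Body 85 (x) x 54 (y) x 46 mm high; nose 45 (x) x 54 (y) from 46 to 74 mm high, black toggles to 84. Slot 41 wide, 10 deep under it along y goes over the rail, feet on the box floor, either way round. Grip the nose across x (45 mm), fingertips 2 mm or more above the 46 mm shoulders.
- end_stop (a joint): End stop's position on the rail, m: 0 at the -y end, growing along box +y towards the row; starts at 0 to 0.018. Slides with 1.5 N friction and stays where left. Its middle is at box y = -110 mm + this value, its face towards the row 12 mm further; with the breaker closed up against the row it stops at about 0.089.
- stop_grip (a point): Centre of the top of the end stop, 85 mm above the box's underside. Grey block 24 mm long along the rail: foot 50 mm (x) up to z 51 mm; grip 24 mm (x) x 24 mm (y) above it up to z 85 mm, to be pinched across x.
- contactor: Bystander: loose contactor, white block 75 x 45 x 50 mm with a black 45 x 45 mm top up to 80 mm; origin at the centre of its underside. Stands on the bench at the other side of the box.
- tape: Bystander: black roll of tape, 68 mm across, 19 mm high, lying flat; origin at the centre of its underside.
- screwdriver: Bystander: screwdriver 190 mm long, lying on the bench.
There are look-alikes about, which are no part of the job. What is shaped like the breaker but orange is not meant.

How it is judged (in metres and radians):
On the way, in this order (a step that is already met when the one before it is completed fails the run):
1. the lid is pressed down, below -0.008 rad (value of joint lid below -0.008 rad), for 0.02 s.
2. the lid has popped ajar (0.18 to 0.6 rad) (value of joint lid between 0.18 and 0.6 rad), for 0.2 s.
3. the lid is swung open, beyond 1.8 rad (value of joint lid above 1.8 rad), for 0.2 s.
4. the breaker stands on the rail, its feet on the box's floor (z of breaker in the frame of enclosure below 0.008 m and angle between breaker's own z axis and vertical below 0.08 rad and x of breaker in the frame of enclosure between -0.006 and 0.006 m and y of breaker in the frame of enclosure between -0.075 and 0.025 m), for 0.2 s.
5. the end stop is slid up (beyond 0.084 m) (value of joint end_stop above 0.084 m), for 0.2 s.
At the end, for the whole second after the job is handed in: Lid open beyond 1.8 rad; breaker at rest, upright on the rail (feet within 3 mm of the floor, within 6 mm of the rail's middle, square within 0.1 rad, centre 13.5 to 22.5 mm along the box's y) and end stop beyond 0.084 m (value of joint lid above 1.8 rad and z of breaker in the frame of enclosure below 0.008 m and x of breaker in the frame of enclosure between -0.006 and 0.006 m and y of breaker in the frame of enclosure between 0.0135 and 0.0225 m and angle between breaker's own z axis and vertical below 0.08 rad and angle between the y axis of breaker and the y axis of enclosure, either way round below 0.1 rad and value of joint end_stop above 0.084 m and linear speed of breaker below 0.01 m/s); the robot touches nothing.
It fails at once if the contactor is moved by more than 30 mm (distance of contactor from where it was at the start of the episode above 0.03 m).
It fails at once if the tape roll is moved by more than 30 mm (distance of tape from where it was at the start of the episode above 0.03 m).
It fails at once if the screwdriver is moved by more than 30 mm (distance of screwdriver from where it was at the start of the episode above 0.03 m).
It also fails if it takes over 72 s, if anything falls off the work surface, if the arm or the gripper's body presses on something with over 40 N, if the wrist force passes 120 N, or if a joint passes its speed limit or range.

## Robot

A 6-joint arm with a two-finger parallel gripper is mounted at the origin on the work surface. World frame = base frame: x ahead of the robot, y to its left, z up, the work surface at z = 0. Lengths are in m, angles in degrees, forces in N, time in s.
With the tool pointing down it reaches from about 0.4 to 0.825 m from the base axis. Payload 7 kg.
Tool frame: the origin (TCP) lies midway between the tips of the shut fingers; the grasp point (between the pads) lies 19 mm behind it (r.grip_point_offset is the z of the grasp point in the tool frame, in m); z points along the fingers, y is the line along which they close (so a half turn about z gives the same grasp; the last joint's range is limited). The gripper opens to 88 mm and grips with 3 to 60 N. Pads are 19 mm wide; open, the fingers measure 130 mm over their backs; the gripper's body (78 mm by 193 mm) begins 47 mm behind the grasp point.
Start: joints at [-60.785, 20.546, 0.682, 0, -70.136, -16.507], TCP at [0.148, -0.658, 0.227] pointing down, gripper open.
Joint ranges: [-176.03, 176.03], [-82.01, 121.73], [-58.28, 71.71], [-173.87, 95.51], [-174.79, -0.11], [-173.66, 173.66]. Speed limits (degrees/s): [136.94, 136.94, 172.46, 180, 180, 180].

## Interface

Orientations are given as [roll, pitch, yaw] about the fixed x, y, z axes, in that order (R = Rz(yaw) Ry(pitch) Rx(roll)).
In Python, from plant import r, viewer, recognise, outline_of, pinpoint gives the robot as it stands.
- The arm moves only by the tool move_arm, never from a script. Its argument "targets" is a list of rows, each a list of 2 entries, a list of its own where there are three numbers: the shift along the tool's x, y, z in cm, then the turn, a rotation vector about the tool's x, y, z in rad. A call has 1 to 5 rows; each row is the pose to reach, as a shift and turn from the pose commanded when the call began, along the tool's axes at that moment; what a row does not reach only later rows make up. A row lasts 1/8 s, in which the tool goes at most 62.5 mm and 10.7 degrees, less where a joint would pass 70% of its speed; a pose out of reach is approached as far as the arm can. A call with a gripper value outside its range is refused whole. "jaw" is the finger opening in cm, from 0 to 8.76, set as the call begins (left out, the last holds). The fingers move at their own pace and stop on an object; "squeeze" is the grip in N (left out, the last holds). Time passes only in rows, so rows that repeat a pose let the fingers close. It gives the time, the measured TCP pose, the force, the opening and the grip force at its end, in the units of the state.
- r.get_state(): the state, without advancing time (a new reading comes with each control period).
- viewer.capture(name): name is "side" or "top"; returns a dict with "image" (400x640x3 uint8, blue, green, red), "intrinsics" (3x3 intrinsics, pixels), "D" ([k1, k2, p1, p2, k3] as OpenCV has them; the pictures are not rectified), "camera_from_world" (4x4, takes a point from world to camera coordinates). Camera axes: x right, y up, looking along -z (the intrinsics and any distortion apply to the point x, -y, -z); pixel columns grow to the right and rows downward; lengths in m; the calibration is good to about 2 mm. A picture is of the moment at which its call begins. There is no depth.
- r.close_job(): hands the job in; it is judged then, once.
Trained networks look in the newest picture that a camera, given by its name, has taken for a name from the list of things; names that differ only in an ending like _2 or _b are one class to them, and where a whole thing is asked for, a point or a joint stands for the part that bears it (a point fixed in the world has none). Each returns a list of dicts, best first, with "score" (0 to 1); they miss things now and then, are a little off and sometimes report something else, mostly with a low value. They report only what shows in the picture. A call takes as long as a camera call. They do not tell look-alikes from the thing itself.
- recognise(label, camera): "box" ([left, top, right, bottom] in pixels, round what is visible of it).
- outline_of(label, camera): "mask" (400x640 bool, what is visible of it) and "box" ([left, top, right, bottom] in pixels, round what is visible of it).
- pinpoint(label, camera): "location" ([row, column] in pixels: a listed point, or the origin of a listed thing).
The state is a dict: "time_s": time; "joints": joint angles; "qd": joint speeds; "joint_torque": joint torques, N m; "tcp_pos": TCP position; "eef_rot": TCP orientation; "contact_force": force on the tool from outside, world axes, zero at the start; "moment": the same for the moment, N m; "gripper_width": finger opening in m; "gripper_force": force on a finger pad.
Only numpy, scipy, OpenCV 4.12 (cv2) and the standard library are available. Lean on these libraries where they do the work, as an engineer would, in place of code of your own. Each camera call takes 0.05 s, during which the arm holds its last target. There are 200 camera calls.

## Working session

There is one attempt and no reset: what is moved stays moved. The work goes in short steps, Python scripts to look and compute and a tool call to move; the robot and the scene stay as the last step left them, time stands still between calls to the robot, and variables do not carry over. Pictures are saved under pics/ and viewed, at most 10 in all, crops included, and the job is handed in when it is done.

Besides the shell and the picture viewer there is one more tool, called after ">>>" as a command line: name --argument value ..., lists and objects as JSON in quotes. move_arm: Moves the arm, as the interface text tells. Its arguments: {"type":"object","properties":{"targets":{"type":"array","items":{"type":"array"}},"jaw":{"type":"number"},"squeeze":{"type":"number"}},"required":["targets"]}

```bash
mkdir -p pics
cat > h.py <<'E'
import numpy as np, cv2
from scipy.spatial.transform import Rotation as R
from plant import r, viewer, recognise, outline_of, pinpoint
def cap(n,save=None):
    c=viewer.capture(n)
    if save: cv2.imwrite('pics/'+save,c['image'])
    return c
F=np.diag([1,-1,-1.])
def proj(c,P):
    T=np.array(c['camera_from_world']); P=np.atleast_2d(P)
    q=(P@T[:3,:3].T+T[:3,3])@F
    return cv2.projectPoints(q.reshape(-1,1,3),np.zeros(3),np.zeros(3),np.array(c['intrinsics']),np.array(c['D'],float))[0].reshape(-1,2)
def ray(c,rc):
    T=np.array(c['camera_from_world'])
    u=cv2.undistortPoints(np.array([[[rc[1],rc[0]]]],float),np.array(c['intrinsics']),np.array(c['D'],float)).ravel()
    d=T[:3,:3].T@(F@np.array([u[0],u[1],1])); o=-T[:3,:3].T@T[:3,3]
    return o,d/np.linalg.norm(d)
def atz(c,rc,z):
    o,d=ray(c,rc); return o+d*(z-o[2])/d[2]
def tri(rs):
    A=sum(np.eye(3)-np.outer(d,d) for o,d in rs); b=sum((np.eye(3)-np.outer(d,d))@o for o,d in rs)
    return np.linalg.solve(A,b)
def to_tool(P,yaw=None):
    "shift in cm along tool axes for TCP to reach P; tool-down yaw turn"
    s=r.get_state(); M=R.from_euler('xyz',s['eef_rot'],degrees=True).as_matrix()
    return (M.T@(np.array(P)-s['tcp_pos'])*100).round(2)
E
python3 - <<'E'
from h import *
s=r.get_state(); print(s['tcp_pos'],s['eef_rot'],s['contact_force'])
cs={n:cap(n,n+'1.png') for n in('side','top')}
for l in ['enclosure','lid_hinge','lid_fin','lid_press','breaker','stop_grip','contactor','tape','screwdriver']:
    for n in cs:
        p=pinpoint(l,n); print(l,n,[(np.round(x['location'],1).tolist(),round(x['score'],2)) for x in p[:3]])
E
```

```text
[ 0.14836698 -0.65799118  0.22564917] [ 1.79907209e+02 -8.02057014e-03 -1.67297652e+02] [-0.38872657 -0.8920049   0.31646624]
enclosure side [([213.8, 293.4], 0.65)]
enclosure top [([182.4, 311.9], 0.75)]
lid_hinge side [([191.1, 262.7], 0.66)]
lid_hinge top [([143.2, 300.8], 0.7), ([184.4, 312.2], 0.59)]
lid_fin side [([196.9, 311.3], 0.61)]
lid_fin top [([201.8, 312.8], 0.95)]
lid_press side [([188.7, 318.8], 0.84), ([285.1, 280.5], 0.72)]
lid_press top [([204.9, 335.2], 0.92)]
breaker side [([286.7, 279.8], 0.64), ([268.2, 246.3], 0.62), ([153.2, 401.2], 0.26)]
breaker top [([215.8, 218.1], 0.9), ([175.0, 225.6], 0.8)]
stop_grip side []
stop_grip top []
contactor side [([159.8, 352.4], 0.75), ([286.8, 208.4], 0.4)]
contactor top [([209.5, 427.1], 0.65)]
tape side [([285.7, 204.1], 0.52)]
tape top [([215.3, 218.3], 0.66)]
screwdriver side [([155.0, 402.1], 0.45)]
screwdriver top [([269.5, 473.7], 0.81)]
```

View pics/top1.png

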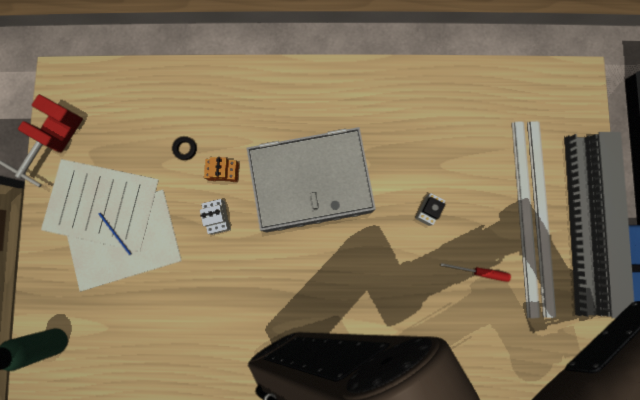

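View pics/side1.png

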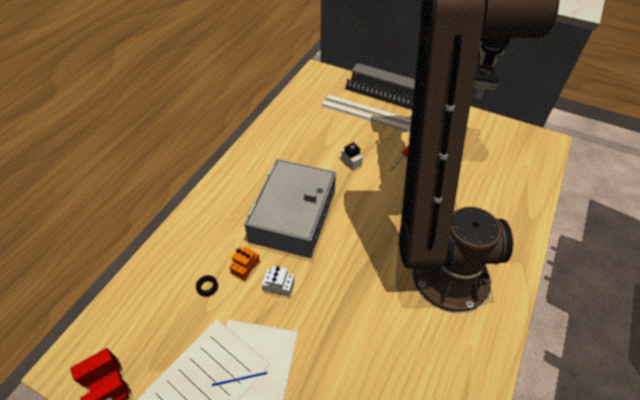

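The top view shows the box centred near (311,180), with the fin at (313,201) and the press mark at (335,205). The white breaker is at (214,216), the orange look-alike at (221,168), the tape at (184,148), the contactor at (432,209) and the screwdriver at (480,271). Next I'll fit poses to the outlines in both cameras.

```bash
cat >> h.py <<'E'
from scipy.optimize import minimize
def boxpts(x0,x1,y0,y1,z0,z1): return np.array([[x,y,z] for x in(x0,x1) for y in(y0,y1) for z in(z0,z1)])
ENC=[boxpts(-.11,.11,-.15,.15,0,.105)]
BRK=[boxpts(-.0425,.0425,-.027,.027,0,.046),boxpts(-.0225,.0225,-.027,.027,.046,.074)]
def silh(c,parts,p):
    m=np.zeros((1600,2560),np.uint8)
    Rz=R.from_euler('z',p[2]).as_matrix()
    for q in parts:
        u=proj(c,q@Rz.T+[p[0],p[1],p[3] if len(p)>3 else 0])
        cv2.fillConvexPoly(m,cv2.convexHull(((u+.5)*64).astype(np.int32)),1,shift=4)
    return cv2.resize(m.astype(np.float32),(640,400),interpolation=cv2.INTER_AREA)
def fit(views,parts,p0):
    "views: [(cam,mask)]; returns x,y,yaw by IoU"
    def f(p):
        e=0
        for c,m in views:
            s=silh(c,parts,p); e+=1-np.minimum(s,m).sum()/np.maximum(s,m).sum()
        return e
    p0=np.array(p0,float); s=np.vstack([p0]+[p0+d for d in np.diag([.015,.015,.1])])
    o=minimize(f,p0,method='Nelder-Mead',options=dict(initial_simplex=s,xatol=1e-4,fatol=1e-5)); return o.x,o.fun
def near(dets,rc):
    d=[x for x in dets if abs((x['box'][0]+x['box'][2])/2-rc[1])<20 and abs((x['box'][1]+x['box'][3])/2-rc[0])<20]
    return d[0]['mask'] if d else None
E
python3 - <<'E'
from h import *
cs={n:cap(n) for n in('side','top')}; ct,cd=cs['top'],cs['side']
for l,z in [('enclosure',0),('lid_hinge',.1),('lid_fin',.129),('lid_press',.105)]:
    a=pinpoint(l,'top')[0]['location'];b=pinpoint(l,'side')[0]['location']
    print(l,atz(ct,a,z).round(3),atz(cd,b,z).round(3),tri([ray(ct,a),ray(cd,b)]).round(3))
for l,parts,pt,ps,z in [('enclosure',ENC,(180,311),(205,292),.05),('breaker',BRK,(216,214),(280,279),.04)]:
    mt=near(outline_of(l,'top'),pt);ms=near(outline_of(l,'side'),ps)
    p=atz(ct,pt,z)
    for v in ([(ct,mt)],[(cd,ms)],[(ct,mt),(cd,ms)]):
        if any(m is None for _,m in v): print('none');continue
        for y0 in (0.15,):
            o=fit(v,parts,[p[0],p[1],y0]); print(l,o[0].round(4),round(o[1],3))
E
```

```text
enclosure [0.568 0.012 0.   ] [0.56  0.003 0.   ] [0.562 0.01  0.009]
lid_hinge [0.66  0.033 0.1  ] [0.661 0.039 0.1  ] [0.663 0.034 0.094]
lid_fin [0.496 0.011 0.129] [0.496 0.01  0.129] [0.496 0.011 0.131]
lid_press [ 0.491 -0.047  0.105] [ 0.496 -0.041  0.105] [ 0.495 -0.046  0.099]
enclosure [0.5616 0.0141 0.1859] 0.015
enclosure [0.5599 0.011  0.1868] 0.018
enclosure [0.5611 0.0134 0.1846] 0.045
breaker [0.4676 0.2776 0.2434] 0.063
breaker [0.4655 0.2742 0.2084] 0.085
breaker [0.4664 0.2765 0.2351] 0.178
```

```bash
cat >> h.py <<'E'
BX=np.array([.561,.013]); BY=.185
def b2w(x,y,z): return np.array([BX[0]+np.cos(BY)*x-np.sin(BY)*y,BX[1]+np.sin(BY)*x+np.cos(BY)*y,z])
def w2b(P):
    d=np.array(P)[:2]-BX; return np.array([np.cos(BY)*d[0]+np.sin(BY)*d[1],-np.sin(BY)*d[0]+np.cos(BY)*d[1],P[2]])
def plan(P,yawdeg):
    s=r.get_state(); M=R.from_euler('xyz',s['eef_rot'],degrees=True)
    T=R.from_euler('xyz',[180,0,yawdeg],degrees=True)
    print('tcp',s['tcp_pos'].round(4),'box',w2b(s['tcp_pos']).round(4),'rot',np.round(s['eef_rot'],1),'F',np.round(s['contact_force'],1),'t',s['time_s'])
    print('shift cm',(M.inv().apply(np.array(P)-s['tcp_pos'])*100).round(2),'turn',(M.inv()*T).as_rotvec().round(3),'j',np.round(s['joints'],0))
E
python3 - <<'E'
from h import *
print(w2b([.496,.011,.13]),w2b([.493,-.046,.1]),w2b([.467,.276,0]))
plan([.491,-.044,.15],-169.4)
E
```

```text
[-0.06425875  0.00999065  0.13      ] [-0.07769251 -0.04548487  0.1       ] [-0.04401807  0.27580321  0.        ]
tcp [ 0.1485 -0.6585  0.2266] box [-0.529  -0.5841  0.2266] rot [-180.    -0.  -167.3] F [-0.1  0.6 -0.6] t 1.7
shift cm [-46.93  52.41   7.65] turn [-0.    -0.     0.037] j [-61.  21.   1.   0. -70. -17.]
```

>>> move_arm --targets '[[[-4,4.5,0],[0,0,0.037]],[[-8,9,0],[0,0,0.037]],[[-12,13.5,0],[0,0,0.037]],[[-16,18,0],[0,0,0.037]],[[-20,22.5,0],[0,0,0.037]]]' --jaw 0

```text
time_s: 2.33
tcp_pos: [0.2947, -0.3934, 0.2268]
eef_rot: [-180.0, 0.0, -169.4]
contact_force: [0.6, 0.2, 0.3]
gripper_width: 0.0433
gripper_force: 0.0
```

>>> move_arm --targets '[[[-4.5,4.2,1],[0,0,0]],[[-9,8.5,2],[0,0,0]],[[-13.5,12.5,3],[0,0,0]],[[-18,16.5,4],[0,0,0]],[[-22,20.5,5],[0,0,0]]]'

```text
time_s: 2.95
tcp_pos: [0.4739, -0.1511, 0.1767]
eef_rot: [-180.0, 0.1, -169.4]
contact_force: [1.4, -0.1, 0.8]
gripper_width: 0.0006
gripper_force: 0.0
```

```bash
python3 -c "
from h import *
plan([.491,-.044,.11],-169.4)"
```

```text
tcp [ 0.4739 -0.1511  0.1767] box [-0.1158 -0.1453  0.1767] rot [-1.800e+02  1.000e-01 -1.694e+02] F [ 1.4 -0.1  0.8] t 2.95
shift cm [-3.64 10.22  6.67] turn [-0.     0.001  0.   ] j [  5.   6. -25.   0. -58. -84.]
```

>>> move_arm --targets '[[[-2,5.5,2],[0,0,0]],[[-3.6,10.2,3],[0,0,0]],[[-3.6,10.2,5.5],[0,0,0]],[[-3.6,10.2,6.6],[0,0,0]],[[-3.6,10.2,6.9],[0,0,0]]]'

```text
time_s: 3.58
tcp_pos: [0.489, -0.0467, 0.1072]
eef_rot: [-180.0, -0.1, -169.4]
contact_force: [0.5, 0.2, -0.4]
gripper_width: 0.0006
gripper_force: 0.0
```

>>> move_arm --targets '[[[0,0,0.15],[0,0,0]],[[0,0,0.35],[0,0,0]],[[0,0,0.35],[0,0,0]]]'

```text
time_s: 3.95
tcp_pos: [0.4897, -0.0465, 0.1046]
eef_rot: [-180.0, 0.1, -169.4]
contact_force: [0.4, -1.7, 2.0]
gripper_width: 0.0003
gripper_force: 0.8
```

>>> move_arm --targets '[[[0,0,0.2],[0,0,0]],[[0,0,0.35],[0,0,0]],[[0,0,0.45],[0,0,0]],[[0,0,0.45],[0,0,0]]]'

```text
time_s: 4.45
tcp_pos: [0.4897, -0.0463, 0.1003]
eef_rot: [-180.0, 0.0, -169.4]
contact_force: [-2.7, -1.6, 10.2]
gripper_width: 0.0003
gripper_force: 5.4
```

>>> move_arm --targets '[[[0,0,0],[0,0,0]],[[0,0,-5],[0,0,0]],[[0,0,-11],[0,0,0]],[[0,0,-14],[0,0,0]],[[0,0,-14],[0,0,0]]]'

```text
time_s: 5.08
tcp_pos: [0.4904, -0.0456, 0.2418]
eef_rot: [180.0, 0.3, -169.4]
contact_force: [-0.4, 0.1, 0.2]
gripper_width: 0.0006
gripper_force: 0.0
```

Run:
```python
from h import *
t,s=cap('top'),cap('side','side2.png')
a=pinpoint('lid_fin','top');b=pinpoint('lid_fin','side')
print([x['score'] for x in a+b])
if a and b:
    P=tri([ray(t,a[0]['location']),ray(s,b[0]['location'])]);print(P,w2b(P))
# predicted fin box coords at angle q
for q in (0,.28):
    u,v=-.165,.029; x=.102+u*np.cos(q)+v*np.sin(q); z=.1-u*np.sin(q)+v*np.cos(q)
    print(q,x,z,proj(s,b2w(x,.01,z)),proj(t,b2w(x,.01,z)), [d[0]['location'] for d in (b,a) if d])
```

```text
[0.68]
0 -0.06300000000000001 0.129 [[308.62388889 197.43061467]] [[310.38651944 201.22687838]] [[188.6, 305.0]]
0.28 -0.048559833512917906 0.17346928972409115 [[304.01323137 187.46949929]] [[308.47645392 193.14664562]] [[188.6, 305.0]]
```

View pics/side2.png

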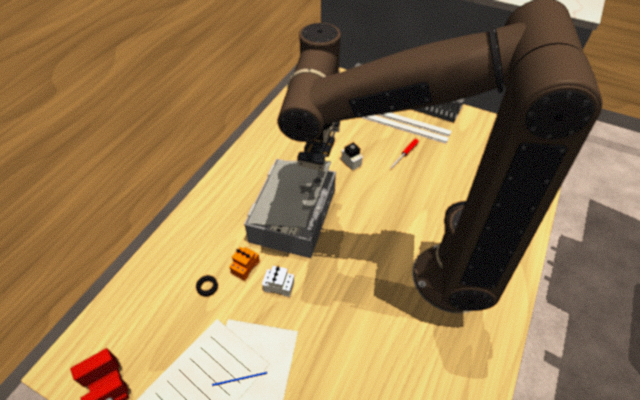

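The lid has popped ajar: the fin is at (305,188), which matches the 0.28 rad prediction. Next I'll grip it.

Run:
```python
from h import *
P=b2w(-.0486,.009,.158); plan(P,-169.4)
# arc from q0=.28 in tool axes (tool x = -box x, tool z down)
g=np.array([-.0486,.177])-[.102,.1]
a0=np.arctan2(g[1],-g[0]); L=np.hypot(*g)
f=lambda q:np.array([-L*np.cos(a0+q-.28),L*np.sin(a0+q-.28)])
for q in np.linspace(.28,1.48,11): print(round(q,2),((f(q)-f(.28))*[-100,-100]).round(2))
```

```text
tcp [ 0.4885 -0.0461  0.2382] box [-0.0821 -0.0447  0.2382] rot [ 1.800e+02 -1.000e-01 -1.694e+02] F [-0.6  0.1  0.7] t 5.275
shift cm [-3.37  5.37  8.01] turn [ 0.    -0.002 -0.   ] j [ 18.   3. -21.  -0. -67. -97.]
0.28 [-0. -0.]
0.4 [-1.03 -1.75]
0.52 [-2.26 -3.36]
0.64 [-3.68 -4.81]
0.76 [-5.26 -6.08]
0.88 [-6.98 -7.16]
1.0 [-8.82 -8.02]
1.12 [-10.74  -8.65]
1.24 [-12.73  -9.05]
1.36 [-14.75  -9.21]
1.48 [-16.78  -9.13]
```

>>> move_arm --targets '[[[-2,3.5,0.5],[0,0,0]],[[-3.4,5.4,2],[0,0,0]],[[-3.4,5.4,2.5],[0,0,0]],[[-3.4,5.4,5.5],[0,0,0]],[[-3.4,5.4,7.7],[0,0,0]]]' --jaw 6 --squeeze 15

```text
time_s: 5.9
tcp_pos: [0.5118, 0.0126, 0.1606]
eef_rot: [-180.0, -0.1, -169.4]
contact_force: [0.3, 0.4, -0.0]
gripper_width: 0.0448
gripper_force: 0.0
```

>>> move_arm --targets '[[[0,0,0.2],[0,0,0]],[[0,0,0.2],[0,0,0]],[[0,0,0.2],[0,0,0]],[[0,0,0.2],[0,0,0]]]' --jaw 0.5

```text
time_s: 6.4
tcp_pos: [0.5142, 0.0097, 0.1621]
eef_rot: [-179.6, 0.1, -169.3]
contact_force: [12.5, -27.6, -3.5]
gripper_width: 0.0174
gripper_force: 15.0
```

>>> move_arm --targets '[[[0,-0.2,0],[0,0,0]],[[0,-0.4,0],[0,0,0]],[[0,-0.4,0],[0,0,0]],[[0,-0.4,0],[0,0,0]]]'

```text
time_s: 6.9
tcp_pos: [0.5146, 0.0067, 0.1618]
eef_rot: [-179.8, 0.1, -169.4]
contact_force: [7.0, -14.3, -2.7]
gripper_width: 0.0122
gripper_force: 15.0
```

>>> move_arm --targets '[[[0,-0.35,0],[0,0,0]],[[-1.0,-0.35,-1.75],[0,0,0]],[[-2.3,-0.35,-3.4],[0,0,0]],[[-3.7,-0.35,-4.8],[0,0,0]],[[-5.3,-0.35,-6.1],[0,0,0]]]'

```text
time_s: 7.52
tcp_pos: [0.5656, 0.016, 0.2222]
eef_rot: [179.9, -0.1, -169.4]
contact_force: [-0.5, 2.4, -2.9]
gripper_width: 0.0117
gripper_force: 15.0
```

>>> move_arm --targets '[[[-1.7,0,-1.05],[0,0,0]],[[-3.5,0,-1.9],[0,0,0]],[[-5.4,0,-2.55],[0,0,0]],[[-7.4,0,-2.95],[0,0,0]],[[-9.4,0,-3.1],[0,0,0]]]'

```text
time_s: 8.15
tcp_pos: [0.6588, 0.0337, 0.2533]
eef_rot: [179.9, 0.0, -169.4]
contact_force: [-1.2, 3.1, 0.2]
gripper_width: 0.0121
gripper_force: 15.0
```

>>> move_arm --targets '[[[-1,0,0],[0,0,0]],[[-1.8,0,0.05],[0,0,0]],[[-1.8,0,0.05],[0,0,0]]]'

```text
time_s: 8.52
tcp_pos: [0.6771, 0.0371, 0.2525]
eef_rot: [179.9, 0.1, -169.4]
contact_force: [-1.2, 4.1, 1.8]
gripper_width: 0.0117
gripper_force: 15.0
```

Release, and get out upwards and ahead of the lid.

>>> move_arm --targets '[[[0,0,0],[0,0,0]],[[-1.5,0,-2],[0,0,0]],[[-3,0,-6],[0,0,0]],[[-3,0,-10],[0,0,0]],[[-3,0,-13],[0,0,0]]]' --jaw 5

```text
time_s: 9.15
tcp_pos: [0.7059, 0.0409, 0.3838]
eef_rot: [-180.0, 0.1, -169.4]
contact_force: [0.8, -0.6, -0.4]
gripper_width: 0.0491
gripper_force: 0.0
```

Run:
```python
from h import *
cap('side','side3.png')
```

```text
(no output)
```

View pics/side3.png

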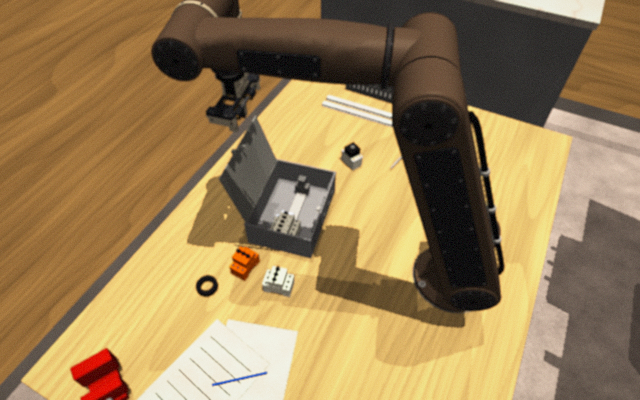

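The lid is fully open, leaning back from (245,120) to (262,195). Next is the breaker.

Run:
```python
from h import *
t,s=cap('top'),cap('side')
mt=near(outline_of('breaker','top'),(216,214));ms=near(outline_of('breaker','side'),(280,279))
for v in ([(t,mt)],[(s,ms)]):
    if v[0][1] is not None: print(fit(v,BRK,[.467,.276,.22]))
plan([.467,.276,.2],-76.8)
```

```text
(array([0.46927397, 0.26605353, 0.49406925]), np.float64(0.3919447660446167))
(array([0.46594916, 0.27298892, 0.19807973]), np.float64(0.09801185131072998))
tcp [0.7054 0.0413 0.3813] box [0.1472 0.0012 0.3813] rot [ 1.800e+02 -1.000e-01 -1.694e+02] F [ 0.1  0.  -1.4] t 9.4
shift cm [19.12 27.44 18.15] turn [ 1.000e-03 -1.000e-03 -1.617e+00] j [ 19.  21.  21.  -0. -90. -99.]
```

>>> move_arm --targets '[[[4,0.5,0],[0,0,-0.17]],[[8,4,1],[0,0,-0.34]],[[11,8,2],[0,0,-0.51]],[[14,12,4],[0,0,-0.68]],[[16,16,6],[0,0,-0.85]]]' --jaw 7.5

```text
time_s: 10.02
tcp_pos: [0.5171, 0.1697, 0.3207]
eef_rot: [180.0, -0.0, -120.4]
contact_force: [0.3, 0.6, 0.8]
gripper_width: 0.075
gripper_force: 0.0
```

Run:
```python
from h import *
plan([.466,.275,.2],-77.4)
```

```text
tcp [0.5171 0.1697 0.3207] box [-0.0143  0.1621  0.3207] rot [ 180.    -0.  -120.4] F [0.3 0.6 0.8] t 10.025
shift cm [-6.51  9.73 12.07] turn [ 0.001 -0.001 -0.751] j [ 39.   5.  -7.  -0. -78. -69.]
```

>>> move_arm --targets '[[[-1.5,2.5,2],[0,0,-0.17]],[[-3,5,4],[0,0,-0.34]],[[-5,7.5,7],[0,0,-0.51]],[[-6.5,9.7,10],[0,0,-0.68]],[[-6.5,9.7,12],[0,0,-0.75]]]'

```text
time_s: 10.65
tcp_pos: [0.4673, 0.2751, 0.1994]
eef_rot: [179.8, -0.1, -77.4]
contact_force: [-0.7, 0.3, -0.1]
gripper_width: 0.075
gripper_force: 0.0
```

Run:
```python
from h import *
t=cap('top','top4.png'); s=cap('side')
for n,c,rc in(('top',t,(216,214)),('side',s,(280,279))):
    m=near(outline_of('breaker',n),rc)
    if m is not None: print(n,fit([(c,m)],BRK,[.467,.276,.22]))
im=t['image'][140:300,120:340]; cv2.imwrite('pics/t4c.png',cv2.resize(im,None,fx=3,fy=3))
plan([.466,.275,.051],-77.4)
```

```text
top (array([0.46644452, 0.27599405, 0.2731041 ]), np.float64(0.1138761043548584))
side (array([0.46455255, 0.27320831, 0.24788589]), np.float64(0.07248753309249878))
tcp [0.4688 0.2744 0.2017] box [-0.0425  0.2739  0.2017] rot [ 1.799e+02 -1.000e-01 -7.780e+01] F [ 0.1 -0.   0.3] t 10.85
shift cm [-0.14  0.25 15.07] turn [ 0.001 -0.001 -0.008] j [ 51.   9. -18.   0. -63. -39.]
```

View pics/t4c.png

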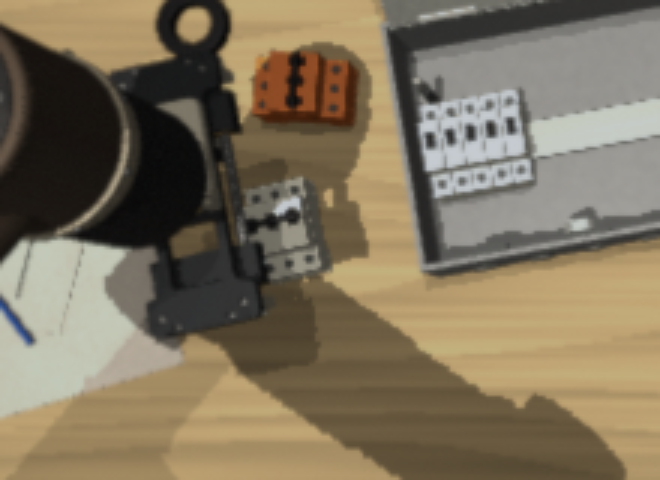

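The crop shows the white breaker at about (285,230), clear of the orange one. The gripper only looks offset because of parallax. I'll go down and grip it.

>>> move_arm --targets '[[[-0.2,0.2,5],[0,0,-0.02]],[[-0.2,0.2,10],[0,0,-0.02]],[[-0.2,0.2,13.5],[0,0,-0.02]],[[-0.2,0.2,15],[0,0,-0.02]],[[-0.2,0.2,15],[0,0,-0.02]]]'

```text
time_s: 11.48
tcp_pos: [0.4669, 0.2763, 0.0523]
eef_rot: [180.0, -0.0, -76.6]
contact_force: [0.0, -0.3, 0.3]
gripper_width: 0.075
gripper_force: 0.0
```

>>> move_arm --targets '[[[0,0,0],[0,0,0]],[[0,0,0],[0,0,0]],[[0,0,0],[0,0,0]],[[0,0,0],[0,0,0]],[[0,0,0],[0,0,0]]]' --jaw 3.5 --squeeze 25

```text
time_s: 12.1
tcp_pos: [0.4665, 0.2765, 0.0526]
eef_rot: [-180.0, 0.0, -76.6]
contact_force: [-2.8, -0.4, 6.6]
gripper_width: 0.0449
gripper_force: 25.0
```

>>> move_arm --targets '[[[0,0,-3],[0,0,0]],[[0,0,-8],[0,0,0]],[[0,0,-13],[0,0,0]],[[0,0,-16.5],[0,0,0]],[[0,0,-16.5],[0,0,0]]]'

```text
time_s: 12.72
tcp_pos: [0.4675, 0.2774, 0.2197]
eef_rot: [-179.8, 0.2, -76.6]
contact_force: [-0.1, -0.5, -3.9]
gripper_width: 0.0449
gripper_force: 25.0
```

Run:
```python
from h import *
t=cap('top'); s=cap('side')
for n,c in(('top',t),('side',s)):
    g=cv2.GaussianBlur(cv2.cvtColor(c['image'],cv2.COLOR_BGR2GRAY),(0,0),.6).astype(np.float32)
    xs=np.arange(-.05,.0501,.001)
    for y in (-.05,-.03,-.01,.01):
        uv=proj(c,np.array([b2w(x,y,.0125) for x in xs])).astype(np.float32)
        p=cv2.remap(g,uv[:,0].reshape(1,-1),uv[:,1].reshape(1,-1),cv2.INTER_LINEAR).ravel()
        d=np.gradient(cv2.GaussianBlur(p.reshape(1,-1),(0,0),2).ravel())
        i=d[:50].argmax(); j=50+d[50:].argmin()
        print(n,y,'edges',xs[i].round(3),xs[j].round(3),p[::10].round().astype(int))
o=[atz(t,x['location'],.085) for x in pinpoint('stop_grip','top')[:2]]; print('stop',[w2b(x).round(3) for x in o])
plan(b2w(0,.008,.22),-79.4)
```

```text
top -0.05 edges -0.016 0.017 [156 152 153 145 200 201 199 148 148 148 148]
top -0.03 edges -0.016 0.017 [156 155 153 143 200 201 199 150 147 147 147]
top -0.01 edges -0.015 0.017 [154 154 153 143 199 200 199 155 147 147 145]
top 0.01 edges -0.015 0.017 [156 155 152 148 199 200 199 151 147 149 147]
side -0.05 edges -0.012 0.032 [ 86  85  83  88  95  96  96 100  97  94  93]
side -0.03 edges -0.036 0.032 [90 91 95 96 97 98 99 96 95 91 88]
side -0.01 edges -0.034 0.042 [94 95 97 98 98 96 95 94 89 87 83]
side 0.01 edges -0.044 0.042 [ 96  99 100  97  94  93  91  87  85  82  78]
stop [array([ 0.002, -0.107,  0.085])]
tcp [0.4656 0.2758 0.2154] box [-0.0454  0.2758  0.2154] rot [ 1.799e+02 -1.000e-01 -7.660e+01] F [-0.2  0.2 -3.9] t 12.875
shift cm [26.97 -3.23 -0.45] turn [ 0.003 -0.001  0.049] j [ 51.   9. -17.  -0. -65. -38.]
```

>>> move_arm --targets '[[[5.5,-0.7,-0.4],[0,0,0.049]],[[11,-1.4,-0.4],[0,0,0.049]],[[16.5,-2,-0.4],[0,0,0.049]],[[22,-2.6,-0.4],[0,0,0.049]],[[27,-3.2,-0.4],[0,0,0.049]]]'

```text
time_s: 13.5
tcp_pos: [0.5598, 0.0192, 0.219]
eef_rot: [179.8, -0.0, -79.4]
contact_force: [0.5, 0.7, -3.8]
gripper_width: 0.0445
gripper_force: 25.0
```

>>> move_arm --targets '[[[0,0,2],[0,0,0]],[[0,0,5],[0,0,0]],[[0,0,8],[0,0,0]],[[0,0,10],[0,0,0]],[[0,0,10],[0,0,0]]]'

```text
time_s: 14.12
tcp_pos: [0.5581, 0.0205, 0.1178]
eef_rot: [179.6, -0.0, -79.4]
contact_force: [-0.1, -0.4, -2.5]
gripper_width: 0.0451
gripper_force: 25.0
```

Run:
```python
from h import *
t=cap('top'); s=cap('side','side5.png')
cv2.imwrite('pics/s5c.png',cv2.resize(s['image'][110:270,220:420],None,fx=3.5,fy=3.5))
plan(b2w(.0005,.008,.0575),-79.4)
```

```text
tcp [0.5602 0.0211 0.1206] box [0.0007 0.0081 0.1206] rot [179.9  -0.  -79.4] F [ 0.3  0.3 -3.7] t 14.225
shift cm [0.   0.01 6.31] turn [ 0.002 -0.001  0.   ] j [ 22.  15. -22.   0. -53. -12.]
```

View pics/s5c.png

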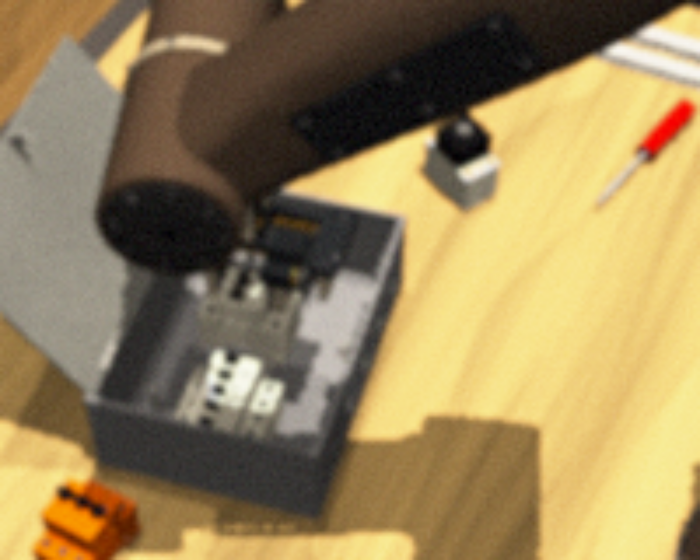

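The breaker hangs upright beside the row of breakers, so I'll lower it.

>>> move_arm --targets '[[[0,0,2.5],[0,0,0]],[[0,0,4.5],[0,0,0]],[[0,0,5.2],[0,0,0]],[[0,0,5.7],[0,0,0]],[[0,0,5.8],[0,0,0]]]'

```text
time_s: 14.85
tcp_pos: [0.5608, 0.0214, 0.0636]
eef_rot: [-179.9, 0.0, -79.4]
contact_force: [-1.0, -0.3, -3.7]
gripper_width: 0.0448
gripper_force: 25.0
```

>>> move_arm --targets '[[[0,0,0.25],[0,0,0]],[[0,0,0.4],[0,0,0]],[[0,0,0.4],[0,0,0]]]'

```text
time_s: 15.22
tcp_pos: [0.5603, 0.0212, 0.0591]
eef_rot: [-180.0, -0.0, -79.4]
contact_force: [-0.1, 0.5, -4.2]
gripper_width: 0.0446
gripper_force: 25.0
```

>>> move_arm --targets '[[[0,0,0.1],[0,0,0]],[[0,0,0.2],[0,0,0]],[[0,0,0.2],[0,0,0]]]'

```text
time_s: 15.6
tcp_pos: [0.5605, 0.0212, 0.0577]
eef_rot: [-180.0, -0.0, -79.4]
contact_force: [-3.0, -0.4, 4.3]
gripper_width: 0.0447
gripper_force: 25.0
```

>>> move_arm --targets '[[[0,0,0],[0,0,0]],[[0,0,0],[0,0,0]],[[0,0,-3],[0,0,0]],[[0,0,-7],[0,0,0]],[[0,0,-10],[0,0,0]]]' --jaw 7

```text
time_s: 16.23
tcp_pos: [0.5609, 0.0213, 0.1587]
eef_rot: [-179.9, -0.0, -79.4]
contact_force: [0.7, 0.6, -0.6]
gripper_width: 0.0701
gripper_force: 0.0
```

>>> move_arm --targets '[[[5.5,0,0],[0,0,0]],[[11.4,0,0],[0,0,0]],[[11.4,0,1],[0,0,0]]]' --jaw 5

```text
time_s: 16.6
tcp_pos: [0.5821, -0.0941, 0.1474]
eef_rot: [-179.9, -0.0, -79.6]
contact_force: [0.6, 0.3, -0.1]
gripper_width: 0.0509
gripper_force: 0.0
```

Run:
```python
from h import *
t=cap('top'); s=cap('side','side6.png')
cv2.imwrite('pics/s6c.png',cv2.resize(s['image'][110:270,220:420],None,fx=3.5,fy=3.5))
for n,c in(('top',t),('side',s)):
    print(n,[(w2b(atz(c,x['location'],.085)).round(3),round(x['score'],2)) for x in pinpoint('stop_grip',n)[:2]])
plan(b2w(.0005,-.107,.057),-79.4)
```

```text
top [(array([-0.004,  0.007,  0.085]), 0.23)]
side [(array([-0.006, -0.081,  0.085]), 0.76), (array([ 0.113, -0.017,  0.085]), 0.64)]
tcp [ 0.5811 -0.0903  0.1468] box [ 0.0007 -0.1052  0.1468] rot [180.    0.  -79.4] F [0.4 0.6 0.4] t 16.8
shift cm [0.18 0.02 8.98] turn [0.001 0.    0.   ] j [ 10.  16. -17.  -0. -57.   0.]
```

View pics/s6c.png

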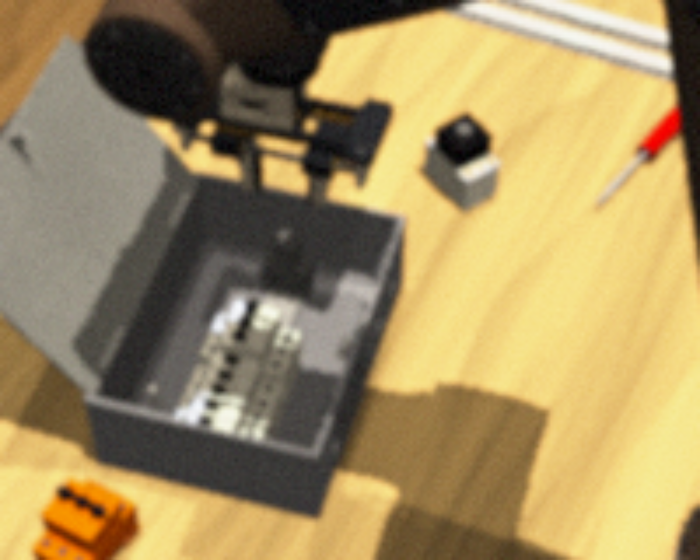

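The breaker stands in line with the row, and the dark stop shows at about crop (285,235). I'll check its position along the rail.

Run:
```python
from h import *
s=cap('side')
for y in(-.11,-.107,-.1,-.092,-.081): print(y,((proj(s,b2w(0,y,.085))-[220,110])*3.5).round(0))
print(recognise('stop_grip','side')[:1])
b=pinpoint('breaker','side')
print([(w2b(atz(s,x['location'],.005)).round(3),round(x['score'],2)) for x in b[:3]])
```

```text
-0.11 [[286. 231.]]
-0.107 [[285. 233.]]
-0.1 [[283. 238.]]
-0.092 [[281. 244.]]
-0.081 [[277. 252.]]
[{'box': [294.6, 178.2, 313.0, 194.9], 'score': 0.55}]
[(array([-0.01 ,  0.014,  0.005]), 0.93), (array([0.078, 0.235, 0.005]), 0.69)]
```

>>> move_arm --targets '[[[0,0,4],[0,0,0]],[[0,0,7.5],[0,0,0]],[[0,0,8.9],[0,0,0]],[[0,0,8.9],[0,0,0]]]'

```text
time_s: 17.45
tcp_pos: [0.5812, -0.0904, 0.0578]
eef_rot: [179.9, -0.0, -79.3]
contact_force: [-0.0, -0.2, 0.3]
gripper_width: 0.0503
gripper_force: 0.0
```

>>> move_arm --targets '[[[0,0,0],[0,0,0]],[[0,0,0],[0,0,0]],[[0,0,0],[0,0,0]],[[0,0,0],[0,0,0]]]' --jaw 1.8 --squeeze 25

```text
time_s: 17.95
tcp_pos: [0.5799, -0.0912, 0.0586]
eef_rot: [179.9, 0.0, -79.4]
contact_force: [-5.8, -0.2, 7.0]
gripper_width: 0.0241
gripper_force: 25.0
```

>>> move_arm --targets '[[[-1,0,0],[0,0,0]],[[-2.5,0,0],[0,0,0]],[[-4,0,0],[0,0,0]],[[-5.5,0,0],[0,0,0]],[[-6.5,0,0],[0,0,0]]]'

```text
time_s: 18.58
tcp_pos: [0.5678, -0.0273, 0.0586]
eef_rot: [179.9, -0.0, -79.4]
contact_force: [-4.9, -2.8, 7.2]
gripper_width: 0.024
gripper_force: 25.0
```

>>> move_arm --targets '[[[-0.3,0,0],[0,0,0]],[[-0.6,0,0],[0,0,0]],[[-0.9,0,0],[0,0,0]],[[-1.2,0,0],[0,0,0]],[[-1.4,0,0],[0,0,0]]]'

```text
time_s: 19.2
tcp_pos: [0.5654, -0.0144, 0.0586]
eef_rot: [179.9, -0.1, -79.4]
contact_force: [-4.3, -5.2, 5.5]
gripper_width: 0.0235
gripper_force: 25.0
```

>>> move_arm --targets '[[[-0.15,0,0],[0,0,0]],[[-0.3,0,0],[0,0,0]],[[-0.4,0,0],[0,0,0]],[[-0.4,0,0],[0,0,0]]]'

```text
time_s: 19.7
tcp_pos: [0.5647, -0.0104, 0.0586]
eef_rot: [179.9, -0.1, -79.4]
contact_force: [-5.2, -4.6, 5.9]
gripper_width: 0.0236
gripper_force: 25.0
```

>>> move_arm --targets '[[[-0.15,0,0],[0,0,0]],[[-0.3,0,0],[0,0,0]],[[-0.3,0,0],[0,0,0]]]'

```text
time_s: 20.08
tcp_pos: [0.5646, -0.01, 0.0587]
eef_rot: [179.8, -0.2, -79.4]
contact_force: [0.8, -21.1, 2.7]
gripper_width: 0.0236
gripper_force: 25.0
```

>>> move_arm --targets '[[[-0.15,0,0],[0,0,0]],[[-0.3,0,0],[0,0,0]],[[-0.3,0,0],[0,0,0]]]'

```text
time_s: 20.45
tcp_pos: [0.5644, -0.0092, 0.0587]
eef_rot: [179.8, -0.4, -79.4]
contact_force: [5.9, -32.9, -1.0]
gripper_width: 0.0239
gripper_force: 25.0
```

>>> move_arm --targets '[[[0.2,0,0],[0,0,0]],[[0.35,0,0],[0,0,0]],[[0.35,0,0],[0,0,0]]]'

```text
time_s: 20.82
tcp_pos: [0.5644, -0.0094, 0.0587]
eef_rot: [179.8, -0.1, -79.4]
contact_force: [-1.6, -11.0, 4.8]
gripper_width: 0.0237
gripper_force: 25.0
```

>>> move_arm --targets '[[[0,0,0],[0,0,0]],[[0,0,0],[0,0,0]],[[0,0,-4],[0,0,0]],[[0,0,-9],[0,0,0]],[[0,0,-14],[0,0,0]]]' --jaw 5

```text
time_s: 21.45
tcp_pos: [0.5655, -0.0064, 0.1996]
eef_rot: [-180.0, 0.0, -79.4]
contact_force: [0.5, 0.8, -0.8]
gripper_width: 0.0497
gripper_force: 0.0
```

>>> move_arm --targets '[[[5,-2,0],[0,0,0]],[[10,-4,0],[0,0,0]],[[15,-6,-2],[0,0,0]],[[20,-8,-4],[0,0,0]],[[25,-10,-6],[0,0,0]]]'

```text
time_s: 22.08
tcp_pos: [0.7109, -0.2352, 0.2588]
eef_rot: [-180.0, 0.0, -79.4]
contact_force: [1.0, 0.2, -0.0]
gripper_width: 0.0502
gripper_force: 0.0
```

Run:
```python
from h import *
t=cap('top'); s=cap('side')
print(r.get_state()['tcp_pos'])
for n,c in(('top',t),('side',s)):
    print(n,[(w2b(atz(c,x['location'],.085)).round(3),round(x['score'],2)) for x in pinpoint('stop_grip',n)[:2]],[(w2b(atz(c,x['location'],.005)).round(3),round(x['score'],2)) for x in pinpoint('breaker',n)[:3]])
a=cv2.resize(t['image'][110:260,230:400],(450,400)); b=cv2.resize(s['image'][110:270,220:345],(340,400))
cv2.imwrite('pics/end.png',np.hstack([a,b]))
```

```text
[ 0.71228135 -0.23846508  0.25882254]
top [] [(array([0.073, 0.235, 0.005]), 0.67)]
side [(array([-0.009, -0.005,  0.085]), 0.53)] [(array([-0.006,  0.02 ,  0.005]), 0.82), (array([0.075, 0.227, 0.005]), 0.74)]
```

View pics/end.png

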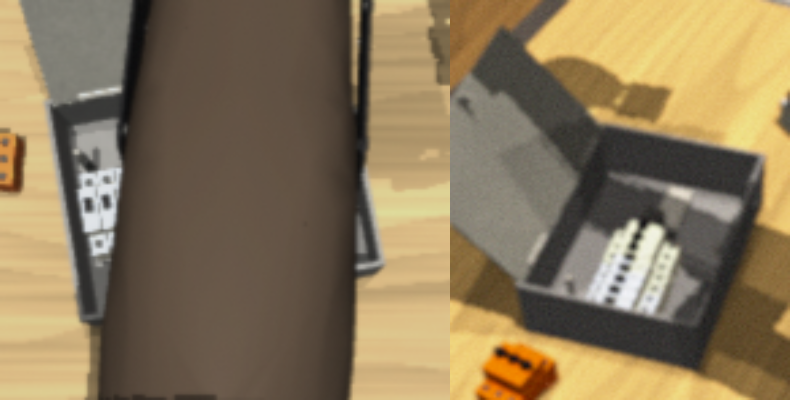

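The side view (right half of the picture) shows the row, breaker and stop closed up, and the lid open. The gripper is clear of everything, so I'm handing in.

```bash
python3 -c "
from h import *
print(r.close_job())"
```

```text
the job is handed in; nothing more can be done
None
```

I handed the job in at about 22 s: lid open, breaker seated on the rail against the row, end stop slid up to it, and gripper clear; the final picture and contact forces agree, but the hand-in gave no verdict.

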